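# Set the dividing table to the red line and clamp it

## Task

With the fingertips, push the black peg round to turn the dial of the dividing table until the white mark on the dial lines up with the red line of the scale ring, and let it stand there. Then push the red-knobbed clamp lever all the way over, away from the robot, to its far stop, leaving the dial set. Push gently, do not grip the peg, the dial or the lever, and leave the loose things around it alone.

Things in the scene. Friction and masses are not known exactly. Their poses are not given: they have to be found in the camera images.
- base: grey iron base of the dividing table, fixed to the bench: 210 x 210 mm, 35 mm high, with a lug 60 mm wide and 40 mm high on its -y side that reaches 180 mm from the centre and carries the clamp lever. Origin under its centre on the bench, straight below the dial's axis; its -x side faces the robot, within 0.2 rad
- dial_axis (a point): point on the dial's vertical axis, at the height of the dial's top face, 62 mm above the bench. A steel boss 40 mm across stands here, 16 mm above the face
- white_mark (a point): outer end of the white index mark, a line 8 mm wide and 30 mm long running radially on the dark steel dial (177 mm across), 89 mm from the axis, at the height of the dial's top face. It turns with the dial
- red_line (a point): inner end of the red line, 8 mm wide and 20 mm long (it runs on down the ring's side), the only red one among the black 10-degree lines on the fixed light grey scale ring around the dial (220 mm across, its top 4 mm below the dial's). The point is 89 mm from the axis at the height of the dial's top face, so the white mark's point meets it when the lines are in line. It can be on any side of the table
- dial_peg (a point): centre of the top of the black peg that stands on the dial, opposite the white mark, 60 mm from the axis. The peg is 18 mm across (the top 6 mm taper to 12 mm) and 40 mm high above the dial's face; its top is 102 mm above the bench
- dial (a joint): angle of the dial, rad, growing counter-clockwise from above: 0 or 2 pi (6.283) when the white mark is at the red line. It may be turned either way, has no stop nearby, drags with about 0.18 N m (3 N at the peg) and stays where it is left
- clamp_knob (a point): centre of the red ball knob, 26 mm across, at the end of the clamp lever, about 68 mm above the bench, 70 mm from the lever's pivot; the rod behind it is 10 mm thick
- clamp_pivot (a point): point on the vertical axis of the clamp lever, at the height of the knob's centre, 155 mm to the -y side of the base's centre
- clamp (a joint): angle of the clamp lever, rad: 0 at its open stop (the knob out to the side and towards the robot), growing counter-clockwise from above to 1.4 at the clamped stop (the knob out to the side and away from the robot). It drags with about 0.09 N m (1.3 N at the knob) and stays where it is left
- bush: brass bushing, a tube 48 mm across and 32 mm high, standing. Loose, to be left alone. Origin at its underside, centre
- jack: small dark steel screw jack, 52 mm across the foot, 60 mm high. Loose, to be left alone. Origin at its underside, centre
- slug: turned steel workpiece standing upright, 40 mm across, 62 mm high. Loose, to be left alone. Origin at its underside, centre
- chuck_key: steel T-shaped chuck key lying flat, 90 mm by 110 mm, 16 mm high. Loose, to be left alone. Origin at its underside, centre
- oil: green closed oil bottle with a red cap, 64 mm across, 150 mm high. Loose, to be left alone. Origin at its underside, centre
- wrench: steel wrench lying flat. Loose, to be left alone. Origin at its underside
- driver: orange-handled screwdriver lying flat. Loose, to be left alone. Origin at its underside

How it is judged:
On the way, in this order (a step that is already met when the one before it is completed fails the run):
1. the white mark stands at the red line, the dial at rest, before the lever is swung over (distance between white_mark and red_line below 0.0045 m and velocity of joint dial between -0.05 and 0.05 rad/s and value of joint clamp below 0.5 rad), for 0.2 s.
2. the clamp lever is all the way over, the dial still set (value of joint clamp above 1.2 rad and distance between white_mark and red_line below 0.0045 m), for 0.2 s.
At the end, for the whole second after the job is handed in: The white mark's end lies within 4.5 mm of the red line's end, the dial is at rest, and the clamp lever is past 1.2 rad of its 1.4 rad travel (all of step 2 and velocity of joint dial between -0.05 and 0.05 rad/s); the robot touches nothing.
It fails at once if the dial or its peg is gripped or shoved hard (over 35 N) (contact force between the fingers and dial above 35 N).
It fails at once if the clamp lever is gripped or shoved hard (over 35 N) (contact force between the fingers and clamp above 35 N).
It fails at once if a loose bystander is lifted or pushed away by more than 20 mm (distance of any of bush, jack, slug, chuck_key, oil, wrench, driver from where it was at the start of the episode above 0.02 m).
It also fails if it takes over 64 s, if anything falls off the work surface, if the arm or the gripper's body presses on something with over 40 N, if the wrist force passes 120 N, or if a joint passes its speed limit or range.

## Robot

A 6-joint arm with a two-finger parallel gripper is mounted at the origin on the work surface. World frame = base frame: x ahead of the robot, y to its left, z up, the work surface at z = 0. Lengths are in m, angles in rad, forces in N, time in s.
With the tool pointing down it reaches from about 0.225 to 0.875 m from the base axis. Payload 3.4 kg.
Tool frame: the origin (TCP) lies at the very end of the fingers, on their centre line; the grasp point (between the pads) lies 19 mm behind it (manip.hold_point_z is the distance from the TCP to the grasp point, in m); z points along the fingers, y is the line along which they close (so a half turn about z gives the same grasp; the last joint's range is limited). The gripper opens to 85 mm and grips with 20 to 120 N. Pads are 22 mm wide; open, the fingers measure 114 mm over their backs; the gripper's body (76 mm by 85 mm) begins 54 mm behind the grasp point. The pads swing forward as they close: fully open they stand 13 mm farther back than shut.
Start: joints at [0.994, 0.276, 1.505, -0, 1.361, -0.121], TCP at [0.253, 0.516, 0.231] pointing down, gripper open.
Joint ranges: [-2.89, 2.89], [-0.75, 2.08], [0.22, 2.7], [-1.18, 4.32], [0.11, 2.71], [-2.7, 2.7]. Speed limits (rad/s): [2.57, 2.57, 3.14, 3.14, 3.14, 3.14].

## Interface

Orientations are given as a unit quaternion [w, x, y, z].
In Python, from rig import readout, viewer, order, manip gives the robot as it stands. The module is installed in compiled form; this text tells all that it offers.
- The arm moves only by the tool send_rows, never from a script. Its arguments are lists of equal length, an entry for each row: "xyz": the shift along the world's x, y, z in m, a list of three; "delta_rot": the turn, a rotation vector about the world's x, y, z in degrees, a list of three. In form: {"xyz": [[tx, ty, tz], ...], "delta_rot": [[wx, wy, wz], ...]}. A call has 1 to 12 rows; each row shifts and turns the commanded pose from where the row before left it; what a row does not reach is not made up. A row lasts 1/10 s, in which the tool goes at most 50 mm and 8.59 degrees, less where a joint would pass 70% of its speed; a pose out of reach is approached as far as the arm can. A call with a gripper value outside its range is refused whole. "gripper" is the finger opening in m, from 0 to 0.0854, set as the call begins (left out, the last holds). The fingers move at their own pace and stop on an object; "force" is the grip in N (left out, the last holds). Time passes only in rows, so rows that do not move let the fingers close. It gives the time, the measured TCP pose, the force, the opening and the grip force at its end, in the units of the state.
- readout.get_state(): the state, without advancing time (a new reading comes with each control period).
- viewer.get_image(name): name is "scene" or "top" or "wrist"; returns a dict with "color" (400x640x3 uint8, red, green, blue), "depth" (400x640 float32, m along the optical axis (not along the pixel's ray), 0 where there is no reading), "K" (3x3 intrinsics, pixels), "dist" ([k1, k2, p1, p2, k3] as OpenCV has them; the pictures are not rectified), "camera_from_world" (4x4, takes a point from world to camera coordinates). Camera axes: x right, y up, looking along -z (the intrinsics and any distortion apply to the point x, -y, -z); pixel columns grow to the right and rows downward; lengths in m; the calibration is good to about 2 mm. A picture is of the moment at which its call begins.
- order.sign_off(): hands the job in; it is judged then, once.
The state is a dict: "clock": time; "qpos": joint angles; "qd": joint speeds; "effort": joint torques, N m; "position": TCP position; "ee_rot": TCP orientation; "contact_force": force on the tool from outside, world axes, zero at the start; "moment": the same for the moment, N m; "width": finger opening in m; "gripper_force": force on a finger pad.
Only numpy, scipy, OpenCV 4.12 (cv2) and the standard library are available. Lean on these libraries where they do the work, as an engineer would, in place of code of your own. Each camera call takes 0.05 s, during which the arm holds its last target. There are 200 camera calls.

## Working session

There is one attempt and no reset: what is moved stays moved. The work goes in short steps, Python scripts to look and compute and a tool call to move; the robot and the scene stay as the last step left them, time stands still between calls to the robot, and variables do not carry over. Pictures are saved under pics/ and viewed, at most 10 in all, crops included, and the job is handed in when it is done.

Besides the shell and the picture viewer there is one more tool, called after "Request:" by a JSON object that holds its "method" and its "body". send_rows: Moves the arm, as the interface text tells. Its arguments: {"type":"object","properties":{"xyz":{"type":"array"},"delta_rot":{"type":"array"},"gripper":{"type":"number"},"force":{"type":"number"}},"required":["xyz","delta_rot"]}

```bash
mkdir -p pics
cat > h.py <<'E'
import numpy as np, cv2
from rig import readout, viewer, order, manip
def grab(n):
    im=viewer.get_image(n); np.savez('pics/'+n+'.npz',**im); return im
def load(n): return dict(np.load('pics/'+n+'.npz'))
def ray(im,u,v):
    p=cv2.undistortPoints(np.array([[[u,v]]],float),im['K'],im['dist'])[0,0]
    R=im['camera_from_world'][:3,:3];t=im['camera_from_world'][:3,3]
    return -R.T@t, R.T@np.array([p[0],-p[1],-1.])
def at_z(im,u,v,z):
    c,d=ray(im,u,v); return c+d*(z-c[2])/d[2]
def tri(a,ua,b,ub):
    c1,d1=ray(a,*ua);c2,d2=ray(b,*ub)
    s=np.linalg.lstsq(np.c_[d1,-d2],c2-c1,rcond=None)[0]
    return (c1+d1*s[0]+c2+d2*s[1])/2, np.linalg.norm(c1+d1*s[0]-c2-d2*s[1])
def proj(im,P):
    T=im['camera_from_world']; q=np.atleast_2d(P)@T[:3,:3].T+T[:3,3]; q=q*[1,-1,-1]
    return cv2.projectPoints(q,np.zeros(3),np.zeros(3),im['K'],im['dist'])[0][:,0]
E
python3 - <<'E'
from h import *
a=grab('top');b=grab('scene')
cv2.imwrite('pics/t1.png',a['color'][:,:,::-1]);cv2.imwrite('pics/s1.png',b['color'][:,:,::-1])
print(readout.get_state())
for i in (a,b): print(i['camera_from_world'],i['K'][0])
E
```

```text
{'clock': 0.1, 'qpos': array([ 9.93966864e-01,  2.76537391e-01,  1.50601432e+00,  2.74118192e-05,
        1.36068731e+00, -1.20984742e-01]), 'qd': array([ 0.00065805, -0.00049652, -0.00301741,  0.00150752, -0.0001293 ,
        0.00013942]), 'effort': array([ 3.25074587e-03, -4.17699409e+01, -2.46404761e+01, -2.35746593e-04,
        5.77471656e-03,  3.49540437e-05]), 'position': array([0.2528581 , 0.5158972 , 0.23051989]), 'ee_rot': array([-2.94016833e-04,  2.25956824e-01,  9.74136970e-01, -7.69001470e-04]), 'contact_force': array([-0.87663959,  0.7102338 , -0.21400207]), 'moment': array([ 0.00525998,  0.02265289, -0.02646268]), 'gripper_force': 0.0, 'width': 0.08533376612562518}
[[-0.02331036 -0.99969548 -0.00809771  0.044722  ]
 [ 0.99824182 -0.02371648  0.0543213  -0.54671225]
 [-0.0544968  -0.00681723  0.99849067 -1.33606975]
 [ 0.          0.          0.          1.        ]] [412.39207785   0.         317.00578306]
[[ 1.09205425e-01  9.94018926e-01 -7.41856081e-04 -8.48973833e-02]
 [-6.37393978e-01  7.05983584e-02  7.67297066e-01  2.79386880e-01]
 [ 7.62760179e-01 -8.33201477e-02  6.41291401e-01 -1.77360009e+00]
 [ 0.00000000e+00  0.00000000e+00  0.00000000e+00  1.00000000e+00]] [457.28949875   0.         314.06167917]
```

View pics/t1.png

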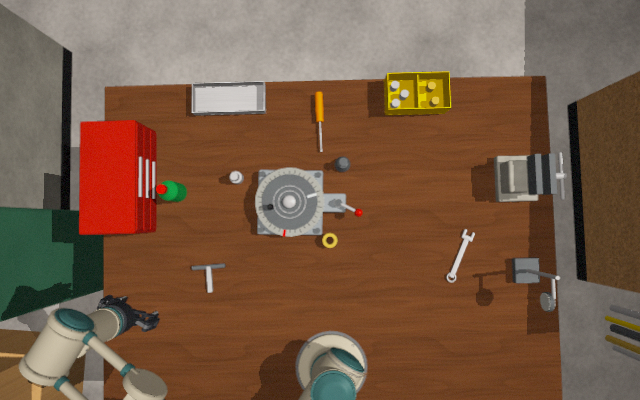

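View pics/s1.png

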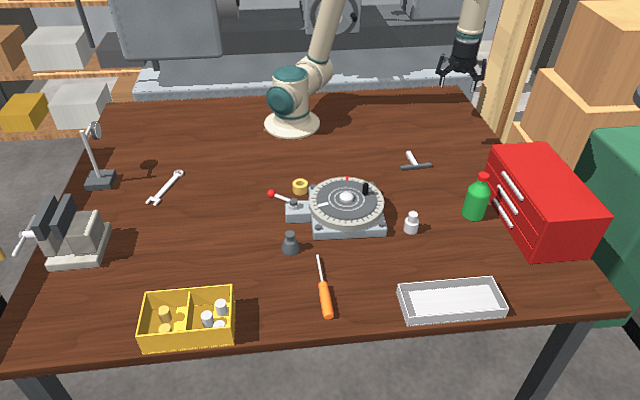

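The top view shows the dial centre near (290,201), peg (270,207), white mark (312,196), red line (285,232), knob (359,212), bush (330,241) and jack (342,164). I'll enlarge both views.

Run:
```python
from h import *
a=load('top');b=load('scene')
A=cv2.resize(a['color'][145:255,240:375],None,fx=5,fy=5,interpolation=cv2.INTER_CUBIC)
B=cv2.resize(b['color'][165:260,255:400],None,fx=5,fy=5,interpolation=cv2.INTER_CUBIC)
cv2.imwrite('pics/t2.png',A[:,:,::-1]);cv2.imwrite('pics/s2.png',B[:,:,::-1])
```

```text
(no output)
```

View pics/t2.png

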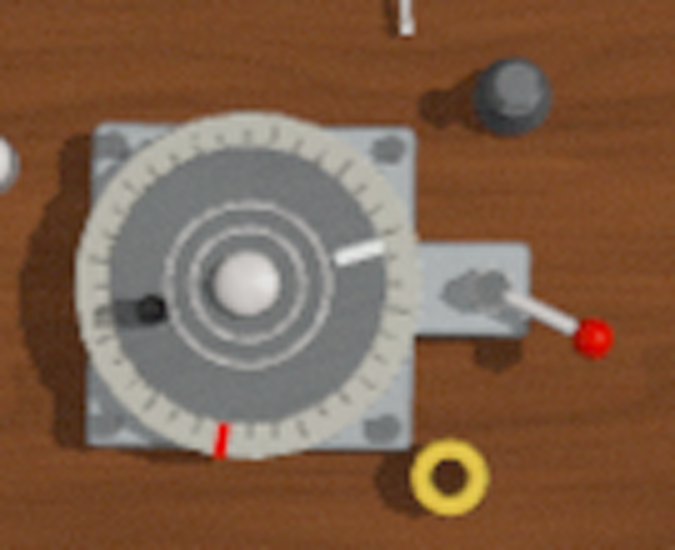

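View pics/s2.png

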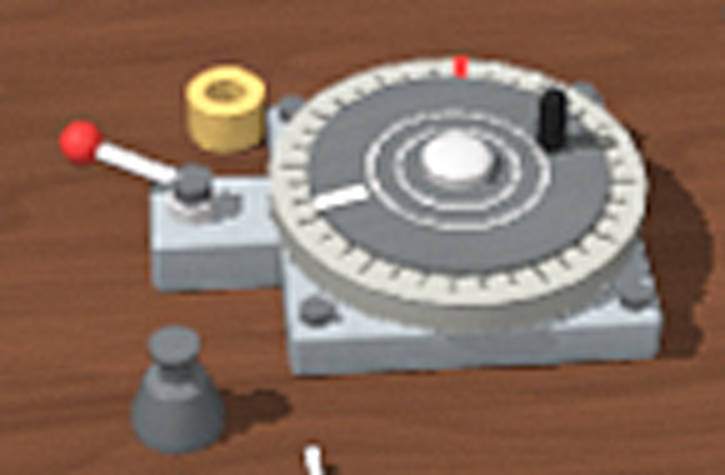

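Run:
```python
from h import *
a=load('top');b=load('scene')
A=lambda x,y:(240+(x+.5)/5-.5,145+(y+.5)/5-.5)
B=lambda x,y:(255+(x+.5)/5-.5,165+(y+.5)/5-.5)
pa=dict(center=A(247.5,286.5),peg=A(152,309),white=A(383,246),red=A(224,424),knob=A(593,339),pivot=A(492,286),boss=A(247,282),bush=A(450,478),jack=A(517,86))
pb=dict(peg=B(552,92),white=B(316,206),red=B(461,77),knob=B(80,142),pivot=B(193,176),boss=B(458,152),bush=B(226,90),jack=B(175,343))
z=dict(center=.062,white=.062,red=.062,peg=.102,knob=.068,pivot=.08,boss=.078,bush=.032,jack=.06)
c=at_z(a,*pa['center'],.062)
for k in pa:
    p=at_z(a,*pa[k],z[k]); s=at_z(b,*pb[k],z[k]) if k in pb else c
    t=tri(a,pa[k],b,pb[k]) if k in pb else None
    d=p-c
    print(k,p.round(4),s.round(4),t and (t[0].round(4),t[1].round(4)),'r',np.hypot(*d[:2]).round(4),'ang',np.degrees(np.arctan2(d[1],d[0])).round(1))
```

```text
center [0.5354 0.12   0.062 ] [0.5354 0.12   0.062 ] None r 0.0 ang 0.0
peg [0.5211 0.1759 0.102 ] [0.5254 0.1759 0.102 ] (array([0.5213, 0.1766, 0.0987]), np.float64(0.0006)) r 0.0577 ang 104.4
white [0.559  0.0337 0.062 ] [0.5644 0.0342 0.062 ] (array([0.5594, 0.0343, 0.0576]), np.float64(0.001)) r 0.0895 ang -74.7
red [0.449  0.1366 0.062 ] [0.4553 0.1361 0.062 ] (array([0.4489, 0.1372, 0.057 ]), np.float64(0.0004)) r 0.088 ang 169.2
knob [ 0.497  -0.0968  0.068 ] [ 0.4994 -0.0976  0.068 ] (array([ 0.497 , -0.0973,  0.066 ]), np.float64(0.0006)) r 0.2202 ang -100.0
pivot [ 0.5313 -0.0337  0.08  ] [ 0.5514 -0.0347  0.08  ] (array([ 0.532 , -0.0341,  0.0635]), np.float64(0.0007)) r 0.1538 ang -91.5
boss [0.5375 0.1191 0.078 ] [0.5446 0.1188 0.078 ] (array([0.5378, 0.1199, 0.0722]), np.float64(0.0007)) r 0.0023 ang -24.4
bush [ 0.4104 -0.0056  0.032 ] [ 0.4143 -0.0052  0.032 ] (array([ 0.4103, -0.0053,  0.0289]), np.float64(0.0008)) r 0.1772 ang -134.8
jack [ 0.6591 -0.0538  0.06  ] [ 0.6643 -0.0534  0.06  ] (array([ 0.6598, -0.0537,  0.0556]), np.float64(0.0009)) r 0.2134 ang -54.6
```

Request:
{"method": "send_rows", "body": {"xyz": [[0.0193, -0.0291, -0.0025], [0.0193, -0.0291, -0.0025], [0.0193, -0.0291, -0.0025], [0.0193, -0.0291, -0.0025], [0.0193, -0.0291, -0.0025], [0.0193, -0.0291, -0.0025], [0.0193, -0.0291, -0.0025], [0.0193, -0.0291, -0.0025], [0.0193, -0.0291, -0.0025], [0.0193, -0.0291, -0.0025], [0.0193, -0.0291, -0.0025], [0.0193, -0.0291, -0.0025]], "delta_rot": [[0, 0, 3.4], [0, 0, 3.4], [0, 0, 3.4], [0, 0, 3.4], [0, 0, 3.4], [0, 0, 3.4], [0, 0, 3.4], [0, 0, 3.4], [0, 0, 3.4], [0, 0, 3.4], [0, 0, 3.4], [0, 0, 3.4]], "gripper": 0}}

```text
clock: 1.3
position: [0.4851, 0.1658, 0.2009]
ee_rot: [-0.0, -0.129, 0.992, 0.0]
contact_force: [-0.1, 0.4, -0.1]
width: 0.0003
gripper_force: 0.0
```

Request:
{"method": "send_rows", "body": {"xyz": [[0, 0, 0], [0, 0, 0], [0, 0, 0]], "delta_rot": [[0, 0, 0], [0, 0, 0], [0, 0, 0]]}}

```text
clock: 1.6
position: [0.484, 0.1677, 0.2011]
ee_rot: [-0.0, -0.128, 0.992, 0.0]
contact_force: [-0.1, 0.1, 0.8]
width: -0.0001
gripper_force: 0.0
```

Run:
```python
from h import *
w=grab('wrist'); cv2.imwrite('pics/w1.png',w['color'][:,:,::-1])
print(readout.get_state()['ee_rot'])
```

```text
[-3.56735395e-04 -1.28186312e-01  9.91750004e-01  2.67756906e-04]
```

View pics/w1.png

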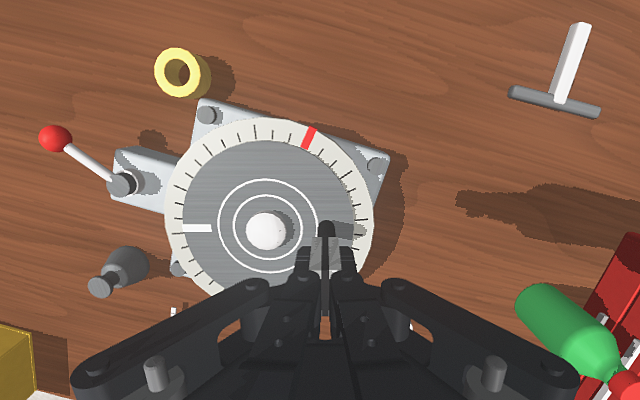

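Wrist view: red line's inner end near (305,148), white mark's outer end near (184,228), peg top near (326,227), knob (55,138). I'll refine by fitting in this view.

```bash
cat >> h.py <<'E'
def ortho(im,z=.062,c=(.536,.12),h=.13,s=2000):
    n=int(2*h*s); g=(np.arange(n)+.5)/s-h
    X,Y=np.meshgrid(c[0]+g,c[1]+g,indexing='ij')
    uv=proj(im,np.c_[X.ravel(),Y.ravel(),np.full(X.size,z)]).astype(np.float32).reshape(n,n,2)
    return cv2.remap(im['color'],uv[...,0],uv[...,1],cv2.INTER_LINEAR),X,Y
def marks(im,c):
    o,X,Y=ortho(im); o=o.astype(int); out={}
    r=np.hypot(X-c[0],Y-c[1]); th=np.arctan2(Y-c[1],X-c[0])
    red=(o[...,0]>120)&(o[...,1]<80)&(o[...,2]<80)&(r>.088)&(r<.108)
    wh=(o.min(-1)>190)&(r>.057)&(r<.086)
    for k,m in (('red',red),('white',wh)):
        lab,L=cv2.connectedComponents(m.astype(np.uint8))
        if lab<2: out[k]=None;continue
        i=1+np.argmax([np.sum(L==j) for j in range(1,lab)]); m=L==i
        out[k]=(np.degrees(np.angle(np.exp(1j*th[m]).mean())).round(2),int(m.sum()),X[m].mean().round(4),Y[m].mean().round(4))
    return out
def center(im):
    o,X,Y=ortho(im); o=o.astype(int); t=np.radians(np.arange(0,360,1)); best=[]
    gray=cv2.GaussianBlur(cv2.cvtColor(o.astype(np.uint8),cv2.COLOR_RGB2GRAY),(0,0),1.5)
    f=lambda c,r: gray[np.clip(((c[0]+r*np.cos(t)-X[0,0])*2000).astype(int),0,519),np.clip(((c[1]+r*np.sin(t)-Y[0,0])*2000).astype(int),0,519)].astype(float)
    for dx in np.arange(-.010,.0101,.0005):
        for dy in np.arange(-.010,.0101,.0005):
            c=(.536+dx,.12+dy); best.append((np.median(np.clip(f(c,.0915)-f(c,.0855),-80,80))*0+np.mean(np.clip(f(c,.0905)-f(c,.0865),-60,60)),c))
    best.sort(); return np.mean([b[1] for b in best[-8:]],0).round(4),best[-1][0]
E
python3 - <<'E'
from h import *
for n in ('wrist','top','scene'):
    im=load(n); c,s=center(im); print(n,c,s,marks(im,c),im['camera_from_world'][:3,3].round(2))
w=load('wrist');a=load('top')
A=lambda x,y:(240+(x+.5)/5-.5,145+(y+.5)/5-.5)
for k,q,p in (('peg',(326,227),A(152,309)),('knob',(55,138),A(593,339)),('red',(305,149),A(224,424)),('white',(184,228),A(383,246))): print(k,tri(w,q,a,p))
E
```

```text
wrist [0.5378 0.1233] 33.43055555555556 {'red': (np.float64(170.37), 452, np.float64(0.4402), np.float64(0.1399)), 'white': (np.float64(-75.82), 903, np.float64(0.5557), np.float64(0.0524))} [-0.04  0.52 -0.21]
top [0.5371 0.1211] 31.863888888888887 {'red': (np.float64(169.93), 380, np.float64(0.4391), np.float64(0.1385)), 'white': (np.float64(-75.58), 750, np.float64(0.5553), np.float64(0.0502))} [ 0.04 -0.55 -1.34]
scene [0.5434 0.1199] 43.388888888888886 {'red': (np.float64(170.02), 267, np.float64(0.4444), np.float64(0.1373)), 'white': (np.float64(-78.67), 1334, np.float64(0.5575), np.float64(0.05))} [-0.08  0.28 -1.77]
peg (array([0.52262956, 0.18020332, 0.05952189]), np.float64(0.0016917899011534934))
knob (array([ 0.49776279, -0.09663412,  0.06673611]), np.float64(0.0016204646052280967))
red (array([0.44992171, 0.13831426, 0.05603408]), np.float64(0.003204151016970734))
white (array([0.56040118, 0.03509417, 0.05921376]), np.float64(0.003568022961191467))
```

Request:
{"method": "send_rows", "body": {"xyz": [[0.001, 0, -0.021], [0.001, 0, -0.021], [0.001, 0.001, -0.021], [0.001, 0.001, -0.021], [0, 0, -0.021], [0, 0, -0.021], [0, 0, 0], [0, 0, 0]], "delta_rot": [[0, 0, 0], [0, 0, 0], [0, 0, 0], [0, 0, 0], [0, 0, 0], [0, 0, 0], [0, 0, 0], [0, 0, 0]]}}

```text
clock: 2.45
position: [0.4884, 0.1699, 0.0756]
ee_rot: [-0.0, -0.128, 0.992, 0.0]
contact_force: [0.5, 0.7, 0.6]
width: 0.0002
gripper_force: 0.0
```

```bash
cat > plan.py <<'E'
import sys,json
from h import *
# arc: plan.py phi0_deg step_deg n d cx cy -> rows for TCP = c+.06 e_r+d e_ccw
phi,st,n,d,cx,cy=map(float,sys.argv[1:7])
f=np.radians(phi-st*np.arange(int(n)+1))
P=np.c_[cx+.06*np.cos(f)-d*np.sin(f),cy+.06*np.sin(f)+d*np.cos(f)]
print(P[0],P[-1],json.dumps([[round(x,4),round(y,4),0] for x,y in np.diff(P.round(4),axis=0)]))
E
python3 plan.py 104.3 4 24 .02 .537 .1205
```

```text
[0.50279974 0.17370096] [0.59348442 0.14895189] [[0.0038, 0.0023, 0], [0.0039, 0.0019, 0], [0.0041, 0.0017, 0], [0.0042, 0.0015, 0], [0.0043, 0.0011, 0], [0.0043, 0.0008, 0], [0.0044, 0.0005, 0], [0.0044, 0.0002, 0], [0.0044, -0.0001, 0], [0.0044, -0.0004, 0], [0.0044, -0.0007, 0], [0.0043, -0.001, 0], [0.0042, -0.0013, 0], [0.0041, -0.0016, 0], [0.004, -0.0019, 0], [0.0038, -0.0021, 0], [0.0037, -0.0025, 0], [0.0035, -0.0026, 0], [0.0033, -0.0029, 0], [0.0032, -0.0032, 0], [0.0028, -0.0033, 0], [0.0027, -0.0036, 0], [0.0024, -0.0037, 0], [0.0021, -0.0038, 0]]
```

Request:
{"method": "send_rows", "body": {"xyz": [[0.0036, 0.001, 0], [0.0036, 0.001, 0], [0.0036, 0.001, 0], [0.0036, 0.001, 0], [0.0038, 0.0023, 0], [0.0039, 0.0019, 0], [0.0041, 0.0017, 0], [0.0042, 0.0015, 0]], "delta_rot": [[0, 0, 0], [0, 0, 0], [0, 0, 0], [0, 0, 0], [0, 0, -4], [0, 0, -4], [0, 0, -4], [0, 0, -4]]}}

```text
clock: 3.25
position: [0.5175, 0.1806, 0.0754]
ee_rot: [-0.002, 0.013, 1.0, 0.0]
contact_force: [-4.0, 0.5, 3.2]
width: 0.0001
gripper_force: 1.9
```

Run:
```python
from h import *
print(readout.get_state()['contact_force'])
for n in ('wrist','top'):
    im=grab(n); print(n,marks(im,(.537,.121)))
```

```text
[-3.96133798  0.49902579  3.21014504]
wrist {'red': (np.float64(168.3), 536, np.float64(0.4403), np.float64(0.141)), 'white': (np.float64(-88.45), 911, np.float64(0.5389), np.float64(0.049))}
top {'red': (np.float64(169.87), 393, np.float64(0.4391), np.float64(0.1385)), 'white': (np.float64(-90.48), 703, np.float64(0.5364), np.float64(0.0476))}
```

Request:
{"method": "send_rows", "body": {"xyz": [[0.0043, 0.0011, 0], [0.0043, 0.0008, 0], [0.0044, 0.0005, 0], [0.0044, 0.0002, 0], [0.0044, -0.0001, 0], [0.0044, -0.0004, 0], [0.0044, -0.0007, 0], [0.0043, -0.001, 0], [0.0042, -0.0013, 0], [0.0041, -0.0016, 0], [0.004, -0.0019, 0], [0.0038, -0.0021, 0]], "delta_rot": [[0, 0, -4], [0, 0, -4], [0, 0, -4], [0, 0, -4], [0, 0, -4], [0, 0, -4], [0, 0, -4], [0, 0, -4], [0, 0, -4], [0, 0, -4], [0, 0, -4], [0, 0, -4]]}}

```text
clock: 4.55
position: [0.5699, 0.1752, 0.0752]
ee_rot: [-0.001, 0.418, 0.908, 0.001]
contact_force: [-0.5, 3.7, -0.1]
width: -0.0003
gripper_force: 1.9
```

Request:
{"method": "send_rows", "body": {"xyz": [[0.0037, -0.0025, 0], [0.0035, -0.0026, 0], [0.0033, -0.0029, 0], [0.0032, -0.0032, 0], [0.0028, -0.0033, 0], [0.0027, -0.0036, 0], [0.0024, -0.0037, 0], [0.0021, -0.0038, 0], [0, 0, 0]], "delta_rot": [[0, 0, -4], [0, 0, -4], [0, 0, -4], [0, 0, -4], [0, 0, -4], [0, 0, -4], [0, 0, -4], [0, 0, -4], [0, 0, 0]]}}

```text
clock: 5.45
position: [0.5944, 0.1485, 0.0753]
ee_rot: [0.0, 0.651, 0.759, 0.001]
contact_force: [-0.4, 1.1, -0.8]
width: 0.0002
gripper_force: 0.6
```

```bash
python3 - <<'E'
from h import *
for n in ('wrist','top','scene'):
    im=grab(n); print(n,marks(im,(.537,.121)))
cv2.imwrite('pics/w2.png',load('wrist')['color'][:,:,::-1])
E
python3 plan.py 8.3 2 12 .02 .537 .1205
```

```text
wrist {'red': (np.float64(167.22), 549, np.float64(0.4423), np.float64(0.1425)), 'white': (np.float64(-172.89), 951, np.float64(0.4659), np.float64(0.1121))}
top {'red': None, 'white': None}
scene {'red': (np.float64(169.91), 412, np.float64(0.4393), np.float64(0.1384)), 'white': (np.float64(-171.45), 1245, np.float64(0.4658), np.float64(0.1103))}
[0.59348442 0.14895189] [0.60017351 0.12351781] [[0.0009, -0.002, 0], [0.0009, -0.0021, 0], [0.0008, -0.002, 0], [0.0008, -0.0021, 0], [0.0007, -0.0021, 0], [0.0006, -0.0021, 0], [0.0005, -0.0022, 0], [0.0004, -0.0021, 0], [0.0004, -0.0022, 0], [0.0003, -0.0022, 0], [0.0002, -0.0022, 0], [0.0002, -0.0022, 0]]
```

View pics/w2.png

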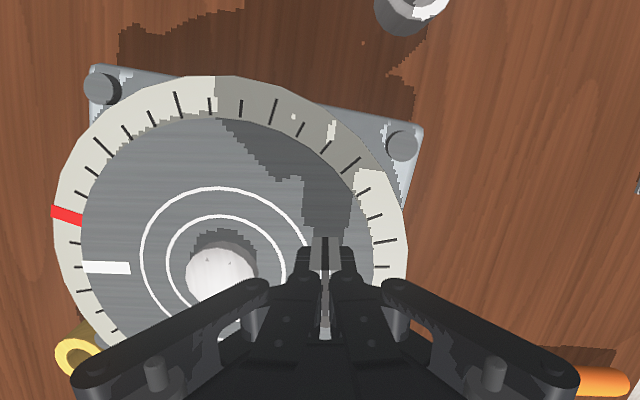

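Wrist view: red line at (67,215), white mark (107,268), the dial about 19° short. I'll push 16° slowly and measure again.

Request:
{"method": "send_rows", "body": {"xyz": [[0.0009, -0.002, 0], [0.0009, -0.0021, 0], [0.0008, -0.002, 0], [0.0008, -0.0021, 0], [0.0007, -0.0021, 0], [0.0006, -0.0021, 0], [0.0005, -0.0022, 0], [0.0004, -0.0021, 0], [0, 0, 0]], "delta_rot": [[0, 0, -2], [0, 0, -2], [0, 0, -2], [0, 0, -2], [0, 0, -2], [0, 0, -2], [0, 0, -2], [0, 0, -2], [0, 0, 0]]}}

```text
clock: 6.5
position: [0.5996, 0.1321, 0.0754]
ee_rot: [-0.0, 0.75, 0.661, 0.0]
contact_force: [1.4, 1.7, -0.5]
width: -0.0002
gripper_force: 1.2
```

```bash
cat > rel.py <<'E'
from h import *
# red line / white mark centrelines; angle difference with fitted centre per view
for n in ('wrist','scene','top'):
    im=grab(n); c,s=center(im); print(n,c,round(s,1),marks(im,c),marks(im,(.537,.121)))
print(readout.get_state()['position'],readout.get_state()['contact_force'])
E
python3 rel.py
```

```text
wrist [0.5384 0.1221] 27.3 {'red': (np.float64(168.11), 540, np.float64(0.4431), np.float64(0.1422)), 'white': (np.float64(171.98), 922, np.float64(0.4669), np.float64(0.1322))} {'red': (np.float64(167.33), 516, np.float64(0.4427), np.float64(0.1422)), 'white': (np.float64(170.95), 965, np.float64(0.4662), np.float64(0.1323))}
scene [0.5434 0.1194] 38.6 {'red': (np.float64(168.67), 344, np.float64(0.4449), np.float64(0.1391)), 'white': (np.float64(171.78), 1058, np.float64(0.4704), np.float64(0.13))} {'red': (np.float64(169.16), 328, np.float64(0.4437), np.float64(0.1388)), 'white': (np.float64(172.46), 1246, np.float64(0.4663), np.float64(0.1304))}
top [0.5371 0.1211] 21.7 {'red': None, 'white': (np.float64(172.06), 517, np.float64(0.468), np.float64(0.1307))} {'red': None, 'white': (np.float64(171.97), 517, np.float64(0.468), np.float64(0.1307))}
[0.59959395 0.13203997 0.07537456] [ 0.96940564  2.39075327 -0.39260392]
```

```bash
cat > rel2.py <<'E'
import sys
from h import *
import h
def ang(im,c,k,z):
    o,X,Y=ortho(im,z); o=o.astype(int); r=np.hypot(X-c[0],Y-c[1])
    m=((o[...,0]>100)&(o[...,1]<.55*o[...,0])&(o[...,2]<.55*o[...,0])&(r>.092)&(r<.108)) if k=='red' else ((o.min(-1)>150)&(r>.062)&(r<.084))
    N,L=cv2.connectedComponents(m.astype(np.uint8)); i=1+np.argmax([np.sum(L==j) for j in range(1,N)]) if N>1 else 0
    if not i: return None
    p=np.c_[X[L==i],Y[L==i]]; q=p.mean(0)
    return np.degrees(np.arctan2(q[1]-c[1],q[0]-c[0])).round(2),len(p)
for n in ('wrist','scene','top'):
    im=grab(n) if len(sys.argv)>1 else load(n)
    for c in ((.537,.121),center(im)[0]): print(n,c,'red',ang(im,c,'red',.058),'white',ang(im,c,'white',.062))
E
python3 rel2.py
python3 - <<'E'
from h import *
w=load('wrist')['color']; u=proj(load('wrist'),[[.447,.137,.062]])[0].astype(int); print(u)
c=w[max(0,u[1]-50):u[1]+50,max(0,u[0]-60):u[0]+70]; cv2.imwrite('pics/w3.png',cv2.resize(c,None,fx=5,fy=5,interpolation=cv2.INTER_CUBIC)[:,:,::-1])
E
```

```text
wrist (0.537, 0.121) red (np.float64(168.82), 525) white (np.float64(170.98), 791)
wrist [0.5384 0.1221] red (np.float64(169.57), 515) white (np.float64(171.99), 789)
scene (0.537, 0.121) red (np.float64(169.41), 503) white (np.float64(172.57), 1151)
scene [0.5434 0.1194] red (np.float64(168.69), 379) white (np.float64(172.01), 1132)
top (0.537, 0.121) red None white (np.float64(174.22), 1346)
top [0.5371 0.1211] red None white (np.float64(174.29), 1340)
[ 76 263]
```

View pics/w3.png

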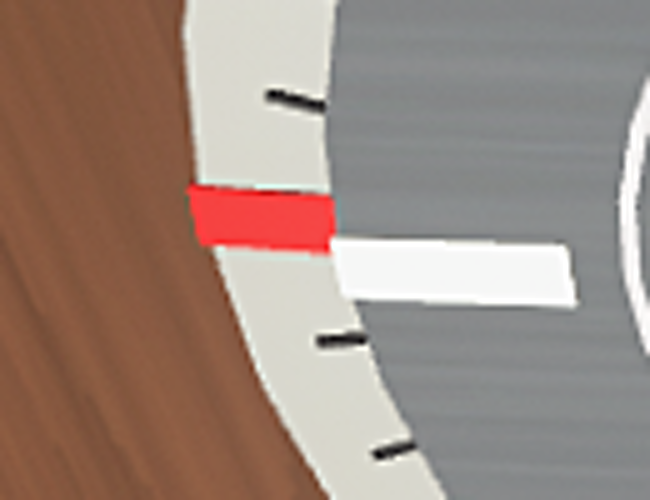

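Run:
```python
from h import *
w=load('wrist'); T=w['camera_from_world']; print('cam',-T[:3,:3].T@T[:3,3])
c=np.array([.537,.121])
for z in (.058,.062):
  for a in (160,170,172,173):
    f=np.radians(a); print(z,a,proj(w,[[c[0]+.089*np.cos(f),c[1]+.089*np.sin(f),z]])[0].round(2))
print('origin',76-60,263-50)
```

```text
cam [0.60792732 0.20264828 0.21706534]
0.058 160 [ 82.15 237.69]
0.058 170 [ 84.84 260.49]
0.058 172 [ 85.87 264.97]
0.058 173 [ 86.45 267.19]
0.062 160 [ 77.06 240.38]
0.062 170 [ 79.95 263.57]
0.062 172 [ 81.03 268.12]
0.062 173 [ 81.63 270.38]
origin 16 213
```

Request:
{"method": "send_rows", "body": {"xyz": [[0.0002, -0.0013, 0], [0.0002, -0.0013, 0], [0, 0, 0], [0, 0, 0]], "delta_rot": [[0, 0, -1.2], [0, 0, -1.2], [0, 0, 0], [0, 0, 0]]}}

```text
clock: 7.05
position: [0.6, 0.1289, 0.0754]
ee_rot: [0.0, 0.764, 0.645, 0.0]
contact_force: [0.9, 2.5, -0.6]
width: -0.0001
gripper_force: 1.2
```

```bash
python3 rel2.py g
```

```text
wrist (0.537, 0.121) red (np.float64(168.82), 522) white (np.float64(167.99), 790)
wrist [0.5384 0.1221] red (np.float64(169.58), 500) white (np.float64(169.05), 790)
scene (0.537, 0.121) red (np.float64(170.23), 214) white (np.float64(171.44), 823)
scene [0.5434 0.1194] red (np.float64(169.88), 193) white (np.float64(170.84), 779)
top (0.537, 0.121) red None white (np.float64(173.22), 1495)
top [0.5368 0.121 ] red None white (np.float64(173.27), 1503)
```

Request:
{"method": "send_rows", "body": {"xyz": [[0.0007, 0.005, 0], [0.0007, 0.005, 0], [0.0007, 0.005, 0], [0, 0, 0.025], [0, 0, 0.025], [0, 0, 0.025], [0, 0, 0.025], [0, 0, 0.025]], "delta_rot": [[0, 0, 0], [0, 0, 0], [0, 0, 0], [0, 0, 0], [0, 0, 0], [0, 0, 0], [0, 0, 0], [0, 0, 0]]}}

```text
clock: 8.0
position: [0.6016, 0.1443, 0.2013]
ee_rot: [0.0, 0.764, 0.645, -0.0]
contact_force: [0.8, -0.3, -0.4]
width: 0.0002
gripper_force: 0.0
```

Request:
{"method": "send_rows", "body": {"xyz": [[-0.0102, -0.0155, 0], [-0.0102, -0.0155, 0], [-0.0102, -0.0155, 0], [-0.0102, -0.0155, 0], [-0.0102, -0.0155, 0], [-0.0102, -0.0155, 0], [-0.0102, -0.0155, 0], [-0.0102, -0.0155, 0], [-0.0102, -0.0155, 0], [-0.0102, -0.0155, 0], [-0.0102, -0.0155, 0], [-0.0102, -0.0155, 0]], "delta_rot": [[0, 0, -8], [0, 0, -8], [0, 0, -8], [0, 0, -8], [0, 0, -8], [0, 0, -8], [0, 0, -8], [0, 0, -8], [0, 0, -8], [0, 0, -8], [0, 0, -8], [0, 0, -8]]}}

```text
clock: 9.2
position: [0.4789, -0.0423, 0.2004]
ee_rot: [0.0, 0.99, -0.139, -0.0]
contact_force: [0.9, -1.3, 0.2]
width: -0.0001
gripper_force: 0.0
```

Request:
{"method": "send_rows", "body": {"xyz": [[-0.0102, -0.0155, 0], [-0.0102, -0.0155, 0], [0, 0, 0], [0, 0, 0]], "delta_rot": [[0, 0, -8], [0, 0, -7], [0, 0, 0], [0, 0, 0]]}}

```text
clock: 9.6
position: [0.4592, -0.0727, 0.2005]
ee_rot: [-0.0, 0.964, -0.264, 0.0]
contact_force: [0.6, 0.1, 0.8]
width: -0.0004
gripper_force: 0.0
```

```bash
python3 rel2.py g
python3 - <<'E'
from h import *
w=load('wrist')['color']; s=load('scene')['color']
T=cv2.resize(load('top')['color'][145:255,240:375],None,fx=4,fy=4,interpolation=cv2.INTER_CUBIC)
S=cv2.resize(s[165:245,255:400],None,fx=5,fy=5,interpolation=cv2.INTER_CUBIC)
cv2.imwrite('pics/w4.png',w[:,:,::-1]);cv2.imwrite('pics/s4.png',S[:,:,::-1])
E
```

```text
wrist (0.537, 0.121) red (np.float64(169.42), 547) white (np.float64(168.56), 727)
wrist [0.5384 0.1197] red (np.float64(168.83), 541) white (np.float64(167.77), 739)
scene (0.537, 0.121) red (np.float64(169.8), 539) white (np.float64(169.04), 699)
scene [0.5439 0.1202] red (np.float64(170.12), 291) white (np.float64(169.86), 800)
top (0.537, 0.121) red (np.float64(169.68), 569) white (np.float64(169.2), 426)
top [0.5374 0.1211] red (np.float64(169.77), 566) white (np.float64(169.36), 434)
```

View pics/w4.png

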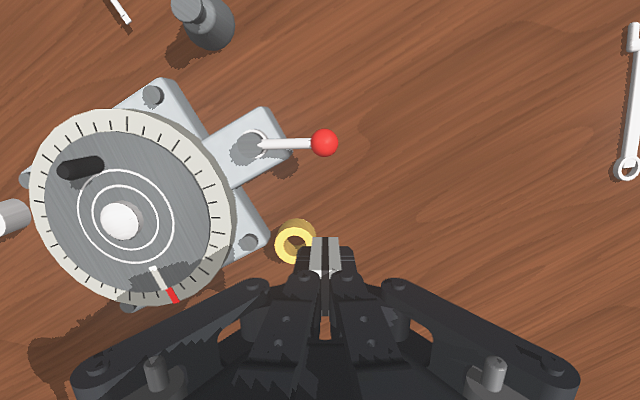

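The dial stands about 0.7° (1 mm) past the line, inside the tolerance. In the wrist view the knob is at (325,142) and the fingers are clear of the bush. Now the lever.

Request:
{"method": "send_rows", "body": {"xyz": [[0, 0, -0.024], [0, 0, -0.024], [0, 0, -0.024], [0, 0, -0.024], [0, 0, -0.024], [0, 0, -0.024], [0, 0, 0], [0, 0, 0]], "delta_rot": [[0, 0, 0], [0, 0, 0], [0, 0, 0], [0, 0, 0], [0, 0, 0], [0, 0, 0], [0, 0, 0], [0, 0, 0]]}}

```text
clock: 10.55
position: [0.4595, -0.0725, 0.0564]
ee_rot: [-0.0, 0.964, -0.264, -0.0]
contact_force: [0.8, -0.1, 0.5]
width: 0.0002
gripper_force: 0.0
```

Run:
```python
import numpy as np
f=np.radians(-119.5+4*np.arange(20)); c=(.5325,-.034); d=.024
P=np.c_[c[0]+.07*np.cos(f)+d*np.sin(f),c[1]+.07*np.sin(f)-d*np.cos(f)].round(4)
print(P[0],P[-1],np.diff(P,axis=0).round(4).tolist())
```

```text
[ 0.4771 -0.0831] [ 0.5668 -0.0996] [[0.0036, -0.0037], [0.0038, -0.0035], [0.0041, -0.0032], [0.0042, -0.003], [0.0045, -0.0026], [0.0046, -0.0023], [0.0048, -0.0019], [0.0049, -0.0017], [0.005, -0.0013], [0.0051, -0.0009], [0.0051, -0.0006], [0.0052, -0.0002], [0.0051, 0.0001], [0.0052, 0.0005], [0.005, 0.0009], [0.0051, 0.0012], [0.0049, 0.0016], [0.0048, 0.0019], [0.0047, 0.0022]]
```

Request:
{"method": "send_rows", "body": {"xyz": [[0.0044, -0.0026, 0], [0.0044, -0.0027, 0], [0.0044, -0.0026, 0], [0.0044, -0.0027, 0], [0.0036, -0.0037, 0], [0.0038, -0.0035, 0], [0.0041, -0.0032, 0], [0.0042, -0.003, 0], [0.0045, -0.0026, 0], [0.0046, -0.0023, 0]], "delta_rot": [[0, 0, 0], [0, 0, 0], [0, 0, 0], [0, 0, 0], [0, 0, 4], [0, 0, 4], [0, 0, 4], [0, 0, 4], [0, 0, 4], [0, 0, 4]]}}

```text
clock: 11.55
position: [0.5012, -0.1018, 0.0564]
ee_rot: [-0.0, 0.998, -0.057, -0.001]
contact_force: [-0.8, 0.4, 0.7]
width: -0.0002
gripper_force: 0.7
```

Request:
{"method": "send_rows", "body": {"xyz": [[0.0048, -0.0019, 0], [0.0049, -0.0017, 0], [0.005, -0.0013, 0], [0.0051, -0.0009, 0], [0.0051, -0.0006, 0], [0.0052, -0.0002, 0], [0.0051, 0.0001, 0], [0.0052, 0.0005, 0], [0.005, 0.0009, 0], [0.0051, 0.0012, 0], [0, 0, 0]], "delta_rot": [[0, 0, 4], [0, 0, 4], [0, 0, 4], [0, 0, 4], [0, 0, 4], [0, 0, 4], [0, 0, 4], [0, 0, 4], [0, 0, 4], [0, 0, 4], [0, 0, 0]]}}

```text
clock: 12.65
position: [0.5526, -0.1059, 0.0564]
ee_rot: [0.0, 0.958, 0.286, 0.0]
contact_force: [0.2, 0.3, 0.6]
width: 0.0001
gripper_force: 0.0
```

```bash
cat > knob.py <<'E'
from h import *
for n in ('wrist','scene','top'):
    im=grab(n); o,X,Y=ortho(im,.068,(.535,-.034),.1); o=o.astype(int)
    m=(o[...,0]>110)&(o[...,1]<70)&(o[...,2]<70)
    if m.sum()>50: q=np.array([X[m].mean(),Y[m].mean()]); d=q-[.5325,-.034]; print(n,q.round(4),m.sum(),np.degrees(np.arctan2(d[1],d[0])).round(1))
s=readout.get_state();print(s['position'],s['contact_force'])
E
python3 knob.py
```

```text
wrist [ 0.5714 -0.0914] 2095 -55.9
scene [ 0.5676 -0.0821] 3747 -53.9
top [ 0.5    -0.0606] 20146 -140.6
[ 0.55211539 -0.10579395  0.05634993] [0.1710185  0.16120809 0.29186925]
```

Request:
{"method": "send_rows", "body": {"xyz": [[0.0049, 0.0016, 0], [0.0048, 0.0019, 0], [0.0024, 0.0011, 0], [0, 0, 0]], "delta_rot": [[0, 0, 4], [0, 0, 4], [0, 0, 2], [0, 0, 0]]}}

```text
clock: 13.2
position: [0.5583, -0.1044, 0.0562]
ee_rot: [0.001, 0.929, 0.37, -0.007]
contact_force: [-12.1, -11.1, 7.6]
width: -0.0002
gripper_force: 8.3
```

```bash
python3 knob.py
```

```text
wrist [ 0.5753 -0.0889] 2004 -52.1
scene [ 0.5685 -0.0764] 3930 -49.7
top [ 0.4972 -0.0643] 20406 -139.4
[ 0.55826445 -0.10441317  0.05622952] [-11.59553694 -10.19462313   6.93149971]
```

Force of 17 N against the push direction, with the knob at about -51°, which is where the far stop should be. I'll back off, rise clear and check.

Request:
{"method": "send_rows", "body": {"xyz": [[-0.006, -0.005, 0], [-0.006, -0.005, 0], [-0.006, -0.005, 0], [-0.006, -0.005, 0], [0, 0, 0.025], [0, 0, 0.025], [0, 0, 0.025], [0, 0, 0.025], [0, 0, 0.025], [-0.03, -0.02, 0.02]], "delta_rot": [[0, 0, 0], [0, 0, 0], [0, 0, 0], [0, 0, 0], [0, 0, 0], [0, 0, 0], [0, 0, 0], [0, 0, 0], [0, 0, 0], [0, 0, 0]]}}

```text
clock: 14.35
position: [0.5132, -0.1405, 0.2029]
ee_rot: [0.001, 0.929, 0.37, 0.002]
contact_force: [-0.8, -0.3, -0.0]
width: -0.0001
gripper_force: 0.0
```

Request:
{"method": "send_rows", "body": {"xyz": [[-0.04, -0.02, 0.01], [-0.04, -0.02, 0.01], [-0.04, -0.02, 0], [0, 0, 0], [0, 0, 0]], "delta_rot": [[0, 0, 0], [0, 0, 0], [0, 0, 0], [0, 0, 0], [0, 0, 0]]}}

```text
clock: 14.85
position: [0.3897, -0.2015, 0.2217]
ee_rot: [0.0, 0.93, 0.368, 0.001]
contact_force: [0.6, 0.2, 1.0]
width: -0.0003
gripper_force: 0.0
```

```bash
python3 knob.py; python3 rel2.py
python3 - <<'E'
from h import *
T=cv2.resize(load('top')['color'][145:255,240:375],None,fx=5,fy=5,interpolation=cv2.INTER_CUBIC)
cv2.imwrite('pics/t5.png',T[:,:,::-1])
E
```

```text
scene [ 0.5701 -0.0733] 3091 -46.2
top [ 0.5109 -0.0681] 20154 -122.3
[ 0.39106436 -0.20079016  0.22125   ] [-0.34397635 -0.1661088   0.08292085]
wrist (0.537, 0.121) red None white None
wrist [0.546  0.1282] red None white None
scene (0.537, 0.121) red (np.float64(169.84), 445) white (np.float64(169.5), 1263)
scene [0.5436 0.1201] red (np.float64(170.15), 211) white (np.float64(169.85), 1144)
top (0.537, 0.121) red (np.float64(169.66), 488) white (np.float64(169.09), 1038)
top [0.5371 0.1214] red (np.float64(169.89), 487) white (np.float64(169.41), 1038)
```

View pics/t5.png

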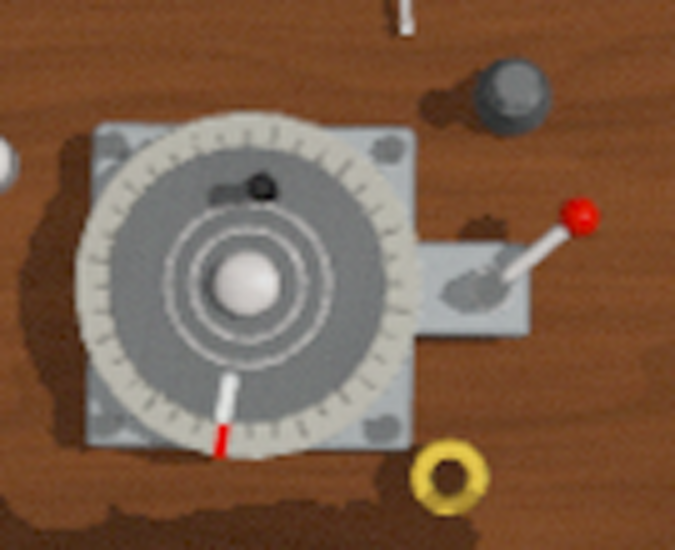

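The top crop shows the white mark (227,398) in line with the red line (221,440), and the knob over at (580,216) on the far side. The lever stands at about -51.5°, at its stop. Bush and jack are where they were, and the arm is clear.

```bash
python3 -c "
from rig import order; print(order.sign_off())"
```

```text
the job is handed in; nothing more can be done
None
```

The job is handed in, but no verdict came back. The white mark measured within about 1 mm of the red line, the clamp lever was pushed to its far stop, the bush and jack next to the table had not moved, and the arm was clear of everything.

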